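Lock up the guest-house key box

TASK

Lock up the key box on the hall console: slide its lid fully shut, then press the sprung knob down, turn it clockwise while feeling for the place where it catches, and keep turning it held down until the hook is fully home behind the pin on the lid; then let the knob rise and let go. Move the hook only by the knob, never by touching it, and leave the other things on the table where they are.

Things in the scene. Friction and masses are not known exactly. Their poses are not given: they have to be found in the camera images.
- keybox: Fixed light-wood box, 170 mm in x, 360 mm in y (y -190 to +170). Origin on the table; at yaw 0 x points away from the robot, y to its left. Lid top at z 70 mm, between rails with tops at z 74 mm. On the vertical axis x 0, y +115 mm stand a grey drum, 84 mm across, top z 114 mm, the black knob above it and the flat steel hook coming out below it (z 74 to 84 mm).
- lid (a joint): Opening of the wooden sliding lid (150 mm in box x, 130 mm in box y), m: 0 fully shut against its stop, 0.125 fully open. Grows towards box -y, away from the knob. Slides with 2 to 4 N and stays where it is left.
- lid_lip (a point): Middle of the top edge of the lid's upright wooden lip, 80 mm along box x, 14 mm thick, standing 34 mm above the lid (top z 104 mm), at the lid's end farther from the knob. Shut, this point is at box x 0, y -51 mm. Pushing the lip towards box +y shuts the lid.
- knob (a joint): Knob pressed down, m: 0 up, 0.014 fully down. Its spring pushes up with 4.5 N at 0, 10 N at 0.014. Away from its catching place it stops hard at about 0.004 and does not move the hook; at that place it goes on down to 0.014 and, once past about 0.009, carries the hook with it. Let go, it springs up and uncouples; the hook stays.
- knob_turn (a joint): Knob angle, rad, growing clockwise from above; 0: grip bar along box x. Turns endlessly and lightly when not caught. It catches at one hidden angle, different each time, 0.2 to 1.4 rad clockwise of its start, about 0.25 rad wide; let up there and not turned, it catches there again. Once caught it must turn 1.3 rad more (plus up to 0.3 rad slack) to bring the hook home, with about 0.2 N m.
- knob_top (a point): Middle of the top face of the knob's grip bar: 70 mm long, 16 mm thick, 34 mm tall, on top of a disc 72 mm across. This point is at box x 0, y +115 mm, and z 174 mm when the knob is up. Its x axis runs along the bar.
- hook (a joint): Hook angle, rad, growing clockwise from above: 0 parked, pointing to box +x; 1.3 fully home against its stop, pointing along the lid (box -y), its end behind the upright steel pin on the lid. It passes the pin only with the lid within about 4 mm of shut. It stays where it is left.
- hook_arm: The flat steel hook itself, 82 mm long, 9 mm thick, origin on the knob's axis. Not to be touched.
- hook_tip (a point): Top of the outer end of the hook, 78 mm from the knob's axis.
- bell: Brass hand bell with a dark wooden handle, standing, 76 mm wide and 142 mm tall, near the left end of the box; origin under its middle. Leave alone.
- fob: Wooden key fob with a brass key lying on the table in front of the box, 155 mm long, 36 mm wide, 14 mm high. Leave alone.
- bowl: White bowl behind the box, 130 mm wide, 50 mm tall. Leave alone.
- sanitiser: Clear plastic bottle standing on the robot's right, 64 mm wide, 160 mm tall. Leave alone.
- guestbook: Guest book lying behind the box, 120 by 180 by 22 mm. Leave alone.
- plant: Grass in a black pot, 100 mm wide, about 180 mm tall, at the left back. Leave alone.

How it is judged:
On the way, in this order (a step that is already met when the one before it is completed fails the run):
1. the lid is fully shut (within 4 mm of its stop) (value of joint lid below 0.004 m), for 0.2 s.
2. the hook is brought home (1.2 rad or more) with the knob held down (10 mm or more) and the lid shut (value of joint hook above 1.2 rad and value of joint knob above 0.01 m and value of joint lid below 0.004 m), for 0.1 s.
At the end, for the whole second after the job is handed in: The lid is within 4 mm of fully shut, the hook stands at 1.2 rad or more (home is 1.3), and the knob has risen to within 3 mm of its top (value of joint lid below 0.004 m and value of joint hook above 1.2 rad and value of joint knob below 0.003 m); the robot touches nothing.
It fails at once if the robot touches the hook (more than 2 N) (contact force between any of the fingers, the arm and hook_arm above 2 N).
It fails at once if a bystander is moved more than 40 mm (distance of any of bell, fob, bowl, sanitiser, guestbook, plant from where it was at the start of the episode above 0.04 m).
It fails at once if the bell, bottle or plant is tipped over (angle between any of bell, sanitiser, plant's own z axis and vertical above 0.6 rad).
It also fails if it takes over 72 s, if anything falls off the work surface, if the arm or the gripper's body presses on something with over 40 N, if the wrist force passes 120 N, or if a joint passes its speed limit or range.

ROBOT

A 6-joint arm with a two-finger parallel gripper is mounted at the origin on the work surface. World frame = base frame: x ahead of the robot, y to its left, z up, the work surface at z = 0. Lengths are in m, angles in rad, forces in N, time in s.
With the tool pointing down it reaches from about 0.425 to 0.95 m from the base axis. Payload 3.5 kg.
Tool frame: the origin (TCP) lies at the very end of the fingers, on their centre line; the grasp point (between the pads) lies 19 mm behind it; z points along the fingers, y is the direction in which the jaws open and shut (so a half turn about z gives the same grasp; the last joint's range is limited). The gripper opens to 85 mm and grips with 20 to 120 N. Pads are 22 mm wide; open, the fingers measure 114 mm over their backs; the gripper's body (76 mm by 85 mm) begins 54 mm behind the grasp point. The pads swing forward as they close: fully open they stand 13 mm farther back than shut.
Start: joints at [1.109, 0.286, 1.577, -0, 1.279, -0.15], TCP at [0.207, 0.642, 0.231] pointing down, gripper open.
Joint ranges: [-2.77, 2.77], [-0.9, 2.22], [0.21, 2.48], [-1.53, 4.67], [0.24, 2.81], [-2.84, 2.84]. Speed limits (rad/s): [2.79, 2.79, 3.14, 3.14, 3.14, 3.14].

INTERFACE

Orientations are given as a unit quaternion [x, y, z, w].
In Python, from plant import ctrl, eyes, ticket gives the robot as it stands.
- The arm moves only by the tool send_rows, never from a script. Its arguments are lists of equal length, an entry for each row: "translation": the shift along the tool's x, y, z in units of 30 mm (1.0 is 30 mm), a list of three; "rotation": the turn, a rotation vector about the tool's x, y, z in units of 5 degrees (1.0 is 5 degrees), a list of three; "grip": the finger opening in mm, from 0 to 85.4. A call has 1 to 5 rows; each row shifts and turns the commanded pose from where the row before left it, along the tool's axes as they then stand; what a row does not reach is not made up. A row lasts 1/8 s, in which the tool goes at most 62.5 mm and 10.7 degrees, less where a joint would pass 70% of its speed; a pose out of reach is approached as far as the arm can. A call is refused whole if a number of a shift passes 1 or a number of a turn 1, either way. A call with a gripper value outside its range is refused whole. The fingers move at their own pace and stop on an object; "squeeze" is the grip in N (left out, the last holds). Time passes only in rows, so rows that do not move let the fingers close. It gives the time, the measured TCP pose, the force and the opening at its end, in the units of the state.
- ctrl.get_state(): the state, without advancing time (a new reading comes with each control period).
- eyes.read_camera(name): name is "side" or "top" or "wrist"; returns a dict with "image" (400x640x3 uint8, blue, green, red), "mtx" (3x3 intrinsics, pixels), "xyz" and "orientation" of the camera in the world; the wrist camera has in their place "hand_eye" (4x4, takes a point from camera to tool coordinates, whose origin is the TCP and whose axes are the flange's). Camera axes: x right, y down, z forward; pixel columns grow to the right and rows downward; lengths in m; the calibration is good to about 2 mm. A picture is of the moment at which its call begins: read the wrist's pose just before it. There is no depth.
- ticket.sign_off(): hands the job in, once; it reports no verdict.
The state is a dict: "time": time; "qpos": joint angles; "dq": joint speeds; "joint_efforts": joint torques, N m; "eef_pos": TCP position; "tcp_rot": TCP orientation; "contact_force": force on the tool from outside, world axes, zero at the start; "wrist_torque": the same for the moment, N m; "opening": opening from 0.0 (shut) to 1.0 (fully open).
Only numpy, scipy, OpenCV 4.12 (cv2) and the standard library are available. Lean on these libraries where they do the work, as an engineer would, in place of code of your own. Each camera call takes 0.05 s, during which the arm holds its last target. There are 200 camera calls.

## Working session

There is one attempt and no reset: what is moved stays moved. The work goes in short steps, Python scripts to look and compute and a tool call to move; the robot and the scene stay as the last step left them, time stands still between calls to the robot, and variables do not carry over. Pictures are saved under pics/ and viewed, about 8 in all and at most 12, crops included, and the job is handed in when it is done.

Besides the shell and the picture viewer there is one more tool, called after "Request:" as name(argument=value, ...) on one line, values as JSON. send_rows: Moves the arm, as the interface text tells. Its arguments: {"type":"object","properties":{"translation":{"type":"array"},"rotation":{"type":"array"},"grip":{"type":"array"},"squeeze":{"type":"number"}},"required":["translation","rotation","grip"]}

```bash
mkdir -p pics; python3 - <<'E'
from plant import ctrl, eyes
import cv2, numpy as np
s=ctrl.get_state(); print(s)
for n in ("top","side"):
    c=eyes.read_camera(n); cv2.imwrite(f"pics/{n}0.png",c["image"]); print(n,c["mtx"],c["xyz"],c["orientation"])
print(eyes.read_camera("wrist")["hand_eye"])
E
```

```text
{'time': 0.0, 'qpos': array([ 1.10898123e+00,  2.87172961e-01,  1.57820215e+00, -1.92406172e-05,
        1.27856087e+00, -1.49983303e-01]), 'dq': array([ 1.56408061e-04, -1.54505287e-03,  4.53718286e-04, -6.46084561e-04,
        2.27239831e-03, -5.85296772e-05]), 'joint_efforts': array([-1.17513857e-03, -4.05971646e+01, -2.92628735e+01, -1.46440962e-04,
        5.67928029e-03,  2.73415701e-06]), 'eef_pos': array([0.20676038, 0.64186146, 0.22992868]), 'tcp_rot': array([ 1.55282099e-01,  9.87869474e-01, -1.12004378e-03, -3.44065567e-04]), 'contact_force': array([-0.08613907, -0.4332546 ,  0.0285735 ]), 'wrist_torque': array([-0.03990088, -0.05722144, -0.04033732]), 'opening': 0.9982143056890869}
top [[384.37932588   0.         316.88912794]
 [  0.         384.37932588 195.22270517]
 [  0.           0.           1.        ]] [0.28730745 0.01594335 1.42743124] [ 0.70394535 -0.7031869   0.07083741 -0.07050671]
side [[507.51968715   0.         321.8167763 ]
 [  0.         507.51968715 200.63225545]
 [  0.           0.           1.        ]] [-0.62702799 -0.90826815  1.11874947] [ 0.78898222 -0.39755549  0.20274938 -0.4223143 ]
[[-5.89223691e-04 -9.56124035e-01 -2.92961571e-01  7.57407331e-02]
 [ 9.99999559e-01 -7.77716074e-04  5.26927813e-04  5.56200199e-04]
 [-7.31649269e-04 -2.92961131e-01  9.56124072e-01 -1.43513221e-01]
 [ 0.00000000e+00  0.00000000e+00  0.00000000e+00  1.00000000e+00]]
```

View pics/top0.png

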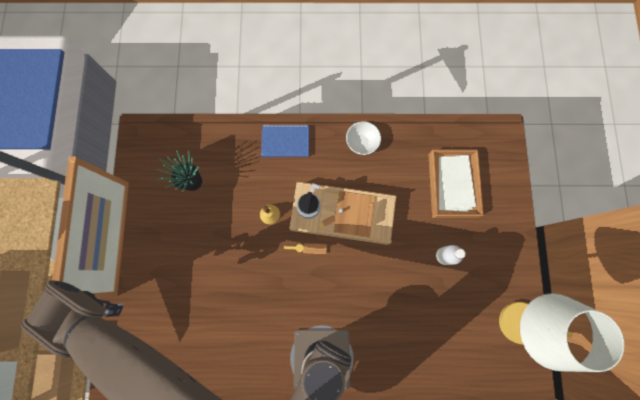

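View pics/side0.png

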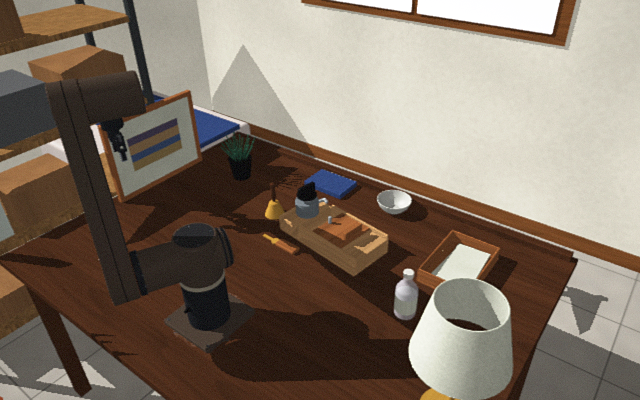

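The top view shows the box around (290–397, 183–243), the knob at (308,203), and the lid at about (335–375, 212). The bell is at (270,213) and the fob at (305,248). The side view agrees with this.

```bash
cat > h.py <<'E'
import numpy as np, cv2
from scipy.spatial.transform import Rotation as R
def ray(c,uv,z,st=None):
    if st is None: T=np.eye(4); T[:3,:3]=R.from_quat(c["orientation"]).as_matrix(); T[:3,3]=c["xyz"]
    else:
        W=np.eye(4); W[:3,:3]=R.from_quat(st["tcp_rot"]).as_matrix(); W[:3,3]=st["eef_pos"]; T=W@c["hand_eye"]
    d=T[:3,:3]@np.linalg.solve(c["mtx"],[uv[0],uv[1],1]); return T[:3,3]+d*(z-T[2,3])/d[2]
E
python3 - <<'E'
from plant import eyes
from h import *
c=eyes.read_camera("top"); im=c["image"]
hsv=cv2.cvtColor(im,cv2.COLOR_BGR2HSV)
for p in [(300,225),(385,200),(385,235),(355,210),(372,215),(308,207)]: print(p,hsv[p[1],p[0]])
cv2.imwrite("pics/crop1.png",cv2.resize(im[170:260,255:415],None,fx=5,fy=5,interpolation=cv2.INTER_CUBIC))
E
```

```text
(300, 225) [ 17 102 158]
(385, 200) [ 16 102 153]
(385, 235) [ 17 103 149]
(355, 210) [ 15 133 204]
(372, 215) [ 15 131 167]
(308, 207) [135  22  47]
```

View pics/crop1.png

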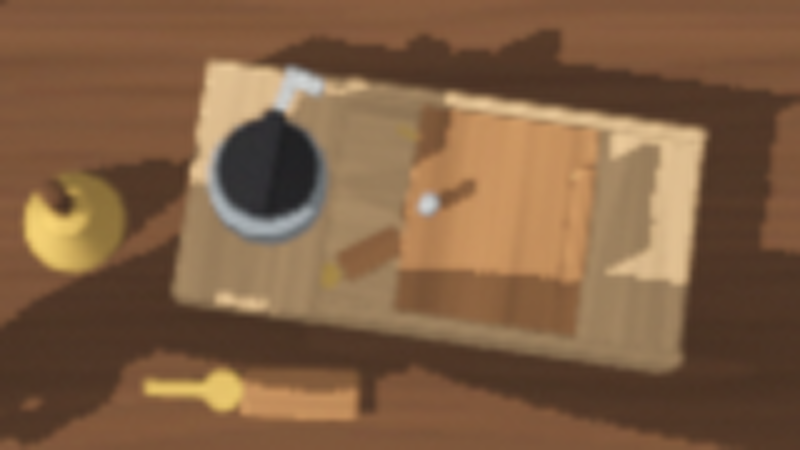

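```bash
python3 - <<'E'
from plant import eyes
from h import *
c=eyes.read_camera("top")
f=lambda p,z: ray(c,(p[0]/5+255-.4,p[1]/5+170-.4),z)
C=[f(p,.074) for p in [(207,62),(706,128),(680,372),(175,305)]]  # (+x,+y),(+x,-y),(-x,-y),(-x,+y)
for a in C: print(a.round(4))
C=np.array(C)
yv=(C[0]+C[3]-C[1]-C[2])[:2]/2; xv=(C[0]+C[1]-C[2]-C[3])[:2]/2
print(np.linalg.norm(yv),np.linalg.norm(xv))
yaw1=np.arctan2(-yv[0],yv[1]); yaw2=np.arctan2(xv[1],xv[0]); print(yaw1,yaw2)
yaw=yaw1; ex=np.array([np.cos(yaw),np.sin(yaw)]); ey=np.array([-ex[1],ex[0]])
O=C.mean(0)[:2]+0.01*ey; print("O",O,"knob",O+.115*ey)
B=lambda q:((q[:2]-O)@ex,(q[:2]-O)@ey)
for n,p,z in [("knobtop",(268,168),.15),("liptop",(585,222),.104),("lidend",(590,230),.07),("pin",(428,204),.09)]:
    q=f(p,z); print(n,q.round(4),np.round(B(q),4))
E
```

```text
[0.6107 0.0911 0.074 ]
[ 0.5624 -0.2681  0.074 ]
[ 0.3879 -0.2429  0.074 ]
[0.4346 0.1116 0.074 ]
0.3599868411527725 0.1767876637740639
-0.13227785772861325 -0.12947343568154035
O [ 0.50021131 -0.06718904] knob [0.51537894 0.04680633]
knobtop [0.519  0.0448 0.15  ] [0.0039 0.1135]
liptop [ 0.4894 -0.1749  0.104 ] [ 0.0035 -0.1082]
lidend [ 0.4889 -0.1833  0.07  ] [ 0.0041 -0.1166]
pin [ 0.5043 -0.0667  0.09  ] [0.004 0.001]
```

The box origin is at about (0.5035, −0.0675) with yaw −0.132. The lid is about 57 mm open. Next I'll travel above the spot behind the lip with the gripper closed.

Request:
send_rows(translation=[[0, 0, 0], [0, 0, 0], [-1, -1, 0], [-1, -1, 0], [-1, -1, 0]], rotation=[[0, 0, -1], [0, 0, -1], [0, 0, 0], [0, 0, 0], [0, 0, 0]], grip=[0, 0, 0, 0, 0])

```text
time: 0.88
eef_pos: [0.2844, 0.5399, 0.2311]
tcp_rot: [0.068, 0.998, -0.0, 0.0]
contact_force: [0.1, 0.4, -0.5]
opening: -0.001
```

Request:
send_rows(translation=[[-1, -1, 0], [-1, -1, 0], [-1, -1, 0], [-1, -1, 0], [-1, -1, 0]], rotation=[[0, 0, 0], [0, 0, 0], [0, 0, 0], [0, 0, 0], [0, 0, 0]], grip=[0, 0, 0, 0, 0])

```text
time: 1.5
eef_pos: [0.4126, 0.3707, 0.2313]
tcp_rot: [0.069, 0.998, 0.0, 0.0]
contact_force: [0.5, -0.1, -0.4]
opening: 0.001
```

Request:
send_rows(translation=[[-1, -1, 0], [-1, -1, 0], [-1, -1, 0], [-1, -1, 0], [0, -1, 0]], rotation=[[0, 0, 0], [0, 0, 0], [0, 0, 0], [0, 0, 0], [0, 0, 0]], grip=[0, 0, 0, 0, 0])

```text
time: 2.12
eef_pos: [0.5117, 0.2052, 0.2313]
tcp_rot: [0.069, 0.998, -0.0, 0.0]
contact_force: [-0.1, 0.5, 0.2]
opening: -0.002
```

Request:
send_rows(translation=[[-0.5, -1, 0], [-0.5, -1, 0], [0, -1, 0], [0, -1, 0], [0, -1, 0]], rotation=[[0, 0, 0], [0, 0, 0], [0, 0, 0], [0, 0, 0], [0, 0, 0]], grip=[0, 0, 0, 0, 0])

```text
time: 2.75
eef_pos: [0.5192, 0.0532, 0.2313]
tcp_rot: [0.069, 0.998, -0.0, -0.0]
contact_force: [0.6, -0.3, -0.1]
opening: 0.001
```

```bash
python3 - <<'E'
from plant import ctrl,eyes
from h import *
s=ctrl.get_state(); c=eyes.read_camera("wrist"); cv2.imwrite("pics/w1.png",c["image"])
print(s["eef_pos"],s["qpos"]); np.savez("w1.npz",eef_pos=s["eef_pos"],tcp_rot=s["tcp_rot"],mtx=c["mtx"],hand_eye=c["hand_eye"])
E
```

```text
[0.51920284 0.05319695 0.23127649] [-9.24460944e-02 -5.41139854e-02  1.94944233e+00 -1.16289083e-06
  1.24630909e+00 -1.52594676e+00]
```

View pics/w1.png

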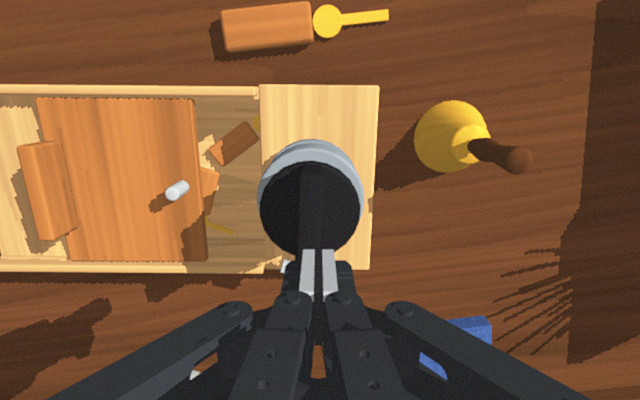

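The picture shows the knob disc at (311,205), with the bar at about (300–327, 160–250), nearly along box x. The pin is at (177,190), the lip at (47,190) and the bell at (460,140). I'll measure the bar with boosted contrast.

```bash
python3 - <<'E'
from h import *
c=dict(np.load("w1.npz")); im=cv2.imread("pics/w1.png")
O=np.array([.5035,-.0675]);ex=np.array([.9913,-.132]);ey=np.array([.132,.9913])
B=lambda u,z:(lambda q:(q[:2].round(4),round((q[:2]-O)@ex,4),round((q[:2]-O)@ey,4)))(ray(c,u,z,c))
for n,u,z in [("corner -x+y",(379,86),.074),("corner +x+y",(369,269),.074),("lipL",(22,143),.104),("liptop corners",(60,140),.104),("lip",(34,242),.104),("pin",(185,184),.1)]: print(n,B(u,z))
cr=im[130:265,245:380]; g=cv2.cvtColor(cr,cv2.COLOR_BGR2GRAY).astype(float)
cv2.imwrite("pics/w1k.png",cv2.resize(np.clip(g*5,0,255).astype(np.uint8),None,fx=4,fy=4,interpolation=cv2.INTER_CUBIC))
E
```

```text
corner -x+y (array([0.4459, 0.1142]), np.float64(-0.0811), np.float64(0.1725))
corner +x+y (array([0.6091, 0.0904]), np.float64(0.0839), np.float64(0.1705))
lipL (array([ 0.4496, -0.1645]), np.float64(-0.0407), np.float64(-0.1033))
liptop corners (array([ 0.4514, -0.135 ]), np.float64(-0.0428), np.float64(-0.0738))
lip (array([ 0.5294, -0.1859]), np.float64(0.0413), np.float64(-0.1139))
pin (array([ 0.499 , -0.0509]), np.float64(-0.0067), np.float64(0.0159))
```

View pics/w1k.png

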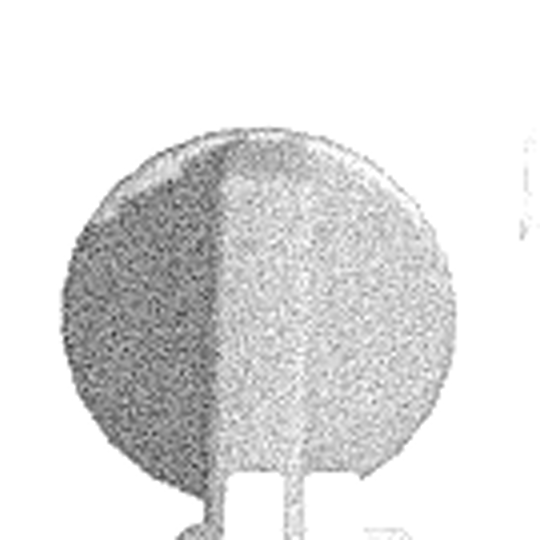

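The bar edges are vertical in the image, at u≈299.5 and 320.5. So the bar lies along tool x, within about 1°. Next I'll work out its lateral position and go to the lip.

```bash
python3 - <<'E'
from h import *
c=dict(np.load("w1.npz"))
T=R.from_quat(c["tcp_rot"])
for u in [(299.5,210),(320.5,210),(310,177)]:
    q=ray(c,u,.174,c); print(q.round(4),T.inv().apply(q-c["eef_pos"]).round(4))
E
```

```text
[0.5094 0.0441 0.174 ] [ 0.0085 -0.0103  0.0573]
[0.5111 0.0566 0.174 ] [0.0085 0.0023 0.0573]
[0.4902 0.0533 0.174 ] [ 0.0287 -0.0039  0.0573]
```

Request:
send_rows(translation=[[0, -1, 0], [0, -1, 0], [0, -1, 0], [0, -1, 0], [0, -1, 0]], rotation=[[0, 0, 0], [0, 0, 0], [0, 0, 0], [0, 0, 0], [0, 0, 0]], grip=[0, 0, 0, 0, 0])

```text
time: 3.42
eef_pos: [0.4988, -0.0951, 0.2314]
tcp_rot: [0.069, 0.998, 0.0, 0.0]
contact_force: [0.7, -0.6, 0.3]
opening: -0.001
```

Request:
send_rows(translation=[[0, -1, 0], [0, -1, 0], [0, -1, 0], [0, -1, 0], [0, 0, 0]], rotation=[[0, 0, 0], [0, 0, 0], [0, 0, 0], [0, 0, 0], [0, 0, 0]], grip=[0, 0, 0, 0, 0])

```text
time: 4.05
eef_pos: [0.4823, -0.2146, 0.2313]
tcp_rot: [0.07, 0.998, 0.0, -0.0]
contact_force: [-0.0, 0.7, -0.7]
opening: -0.002
```

Request:
send_rows(translation=[[0, 0, 1], [0, 0, 1], [0, 0, 1], [0, 0, 1], [0, 0, 0.75]], rotation=[[0, 0, 0], [0, 0, 0], [0, 0, 0], [0, 0, 0], [0, 0, 0]], grip=[0, 0, 0, 0, 0])

```text
time: 4.68
eef_pos: [0.4823, -0.2117, 0.0874]
tcp_rot: [0.068, 0.998, 0.001, -0.001]
contact_force: [-1.8, -0.7, -0.1]
opening: -0.001
```

Request:
send_rows(translation=[[0, 0.4, 0], [0, 0.4, 0], [0, 0.4, 0], [0, 0.4, 0], [0, 0.4, 0]], rotation=[[0, 0, 0], [0, 0, 0], [0, 0, 0], [0, 0, 0], [0, 0, 0]], grip=[0, 0, 0, 0, 0])

```text
time: 5.3
eef_pos: [0.4917, -0.1535, 0.0899]
tcp_rot: [0.069, 0.998, -0.001, 0.001]
contact_force: [-0.2, -3.7, 0.6]
opening: -0.004
```

Request:
send_rows(translation=[[0, 0.2, 0], [0, 0.1, 0], [0, 0, 0]], rotation=[[0, 0, 0], [0, 0, 0], [0, 0, 0]], grip=[0, 0, 0])

```text
time: 5.68
eef_pos: [0.4919, -0.1445, 0.0888]
tcp_rot: [0.069, 0.998, 0.0, -0.0]
contact_force: [-0.0, -0.5, 1.1]
opening: -0.001
```

Request:
send_rows(translation=[[0, 0.1, 0], [0, 0.1, 0]], rotation=[[0, 0, 0], [0, 0, 0]], grip=[0, 0])

```text
time: 5.92
eef_pos: [0.4926, -0.1391, 0.0887]
tcp_rot: [0.069, 0.998, -0.0, -0.0]
contact_force: [-0.1, -3.4, 2.1]
opening: 0.002
```

Request:
send_rows(translation=[[0, 0.1, 0], [0, 0.1, 0]], rotation=[[0, 0, 0], [0, 0, 0]], grip=[0, 0])

```text
time: 6.18
eef_pos: [0.4931, -0.137, 0.089]
tcp_rot: [0.067, 0.998, -0.005, -0.0]
contact_force: [-4.0, -20.1, -1.1]
opening: 0.0
```

The contact force jumped to 20 N, so the lid is against its stop. I'll back off, lift, and return above the knob with the fingers open.

Request:
send_rows(translation=[[0, -0.5, 0], [0, 0, -1], [0, 0, -1], [0, 0, -1], [0, 0, -1]], rotation=[[0, 0, 0], [0, 0, 0], [0, 0, 0], [0, 0, 0], [0, 0, 0]], grip=[0, 0, 0, 0, 0])

```text
time: 6.8
eef_pos: [0.491, -0.147, 0.209]
tcp_rot: [0.069, 0.998, 0.001, -0.001]
contact_force: [1.5, 0.2, -0.1]
opening: 0.006
```

Request:
send_rows(translation=[[0, 0, -1], [0, 1, -0.5], [0, 1, 0], [0, 1, 0], [0, 1, 0]], rotation=[[0, 0, 0], [0, 0, 0], [0, 0, 0], [0, 0, 0], [0, 0, 0]], grip=[0, 0, 60, 60, 60])

```text
time: 7.42
eef_pos: [0.5074, -0.0273, 0.2531]
tcp_rot: [0.069, 0.998, 0.001, -0.001]
contact_force: [-0.1, -0.3, -0.2]
opening: 0.634
```

Request:
send_rows(translation=[[0, 1, 0], [0, 1, 0], [0, 0.4, 0], [0, 0, 0]], rotation=[[0, 0, 0], [0, 0, 0], [0, 0, 0], [0, 0, 0]], grip=[60, 60, 60, 60])

```text
time: 7.92
eef_pos: [0.5175, 0.0428, 0.2534]
tcp_rot: [0.068, 0.998, 0.0, -0.001]
contact_force: [-0.1, -0.5, 0.7]
opening: 0.701
```

```bash
python3 - <<'E'
from plant import ctrl,eyes
from h import *
s=ctrl.get_state(); c=eyes.read_camera("wrist"); im=c["image"]; cv2.imwrite("pics/w2.png",im)
T=R.from_quat(s["tcp_rot"]); print(s["eef_pos"],T.as_euler("ZYX"),s["qpos"][5])
g=cv2.cvtColor(im,cv2.COLOR_BGR2GRAY).astype(float)
o=cv2.resize(im[60:300,0:420],None,fx=1.4,fy=1.4)
k=np.clip(g[130:300,240:390]*5,0,255).astype(np.uint8); k=cv2.cvtColor(cv2.resize(k,None,fx=2.6,fy=2.6),cv2.COLOR_GRAY2BGR)
print(o.shape,k.shape)
out=np.zeros((800,600,3),np.uint8)[:600]; 
out=np.zeros((336+442,588,3),np.uint8); out[:336]=o; out[336:336+k.shape[0],:390]=k[:442]
out=cv2.resize(out,None,fx=.77,fy=.77); cv2.imwrite("pics/w2v.png",out)
np.savez("w2.npz",eef_pos=s["eef_pos"],tcp_rot=s["tcp_rot"],mtx=c["mtx"],hand_eye=c["hand_eye"])
E
```

```text
[0.51752738 0.04276846 0.25336254] [ 3.00559390e+00 -1.27274983e-03  3.14132245e+00] -1.5481247226788832
(336, 588, 3) (442, 390, 3)
```

View pics/w2.png

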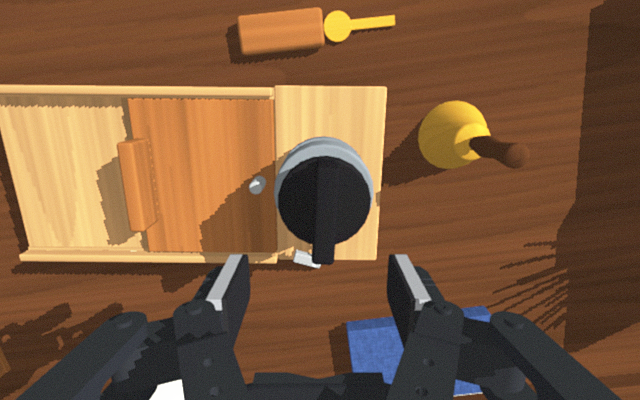

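The lid is now shut against the knob block. The bar runs from about (325,165) to (323,264), and the disc centre is at about (325,200).

```bash
python3 - <<'E'
from h import *
c=dict(np.load("w2.npz")); im=cv2.imread("pics/w2.png"); T=R.from_quat(c["tcp_rot"])
m=(im.max(2)<60).astype(np.uint8); m[268:]=0; m[:150]=0; m[:,:270]=0; m[:,378:]=0
f=lambda u,z:T.inv().apply(ray(c,u,z,c)-c["eef_pos"]).round(4)
rows=[np.flatnonzero(m[r])[[0,-1]].tolist() for r in range(160,266,8) if m[r].any()]; print(rows)
r=np.flatnonzero(m[:,300:345].sum(1)>3); print(r[0],r[-1])
print("disc L/R",f((278,200),.14),f((372,200),.14),"disc near",f((325,r[0]),.14))
for v in (250,262): 
    q=np.flatnonzero(m[v,295:350])+295; print(v,q[0],q[-1],f((q[0],v),.174),f((q[-1]+1,v),.174))
g=cv2.GaussianBlur(cv2.cvtColor(im,cv2.COLOR_BGR2GRAY),(1,9),0)
for v in (190,215): print(g[v,300:350].tolist())
E
```

```text
[[306, 341], [293, 354], [286, 361], [282, 366], [279, 368], [278, 369], [279, 368], [281, 366], [285, 361], [293, 355], [304, 343], [313, 333], [312, 332]]
157 263
disc L/R [-0.0023 -0.0296  0.1134] [-0.0023  0.0419  0.1134] disc near [0.0307 0.006  0.1134]
250 313 333 [-0.028  -0.0027  0.0793] [-0.028   0.0118  0.0793]
262 314 332 [-0.0372 -0.002   0.0793] [-0.0372  0.0113  0.0793]
[31, 29, 30, 29, 26, 31, 28, 28, 27, 30, 25, 29, 29, 28, 27, 27, 28, 35, 40, 41, 38, 40, 40, 40, 40, 40, 43, 38, 43, 42, 43, 43, 42, 40, 44, 43, 46, 43, 43, 40, 42, 42, 43, 41, 41, 43, 42, 42, 41, 41]
[29, 30, 27, 28, 31, 29, 29, 28, 28, 31, 27, 30, 25, 25, 28, 28, 35, 38, 40, 40, 41, 41, 39, 42, 39, 43, 41, 41, 40, 42, 41, 42, 39, 44, 42, 44, 43, 43, 40, 42, 42, 42, 40, 41, 42, 42, 43, 41, 41, 41]
```

Request:
send_rows(translation=[[-0.15, 0.17, 0], [0, 0, 0.9], [0, 0, 0.9], [0, 0, 0.9], [0, 0, 0.8]], rotation=[[0, 0, 0], [0, 0, 0], [0, 0, 0], [0, 0, 0], [0, 0, 0]], grip=[50, 45, 45, 45, 45], squeeze=40)

```text
time: 8.6
eef_pos: [0.5231, 0.0461, 0.1478]
tcp_rot: [0.069, 0.998, 0.0, -0.0]
contact_force: [1.0, -0.1, -0.0]
opening: 0.53
```

Request:
send_rows(translation=[[0, 0, 0], [0, 0, 0], [0, 0, 0], [0, 0, 0], [0, 0, 0]], rotation=[[0, 0, 0], [0, 0, 0], [0, 0, 0], [0, 0, 0], [0, 0, 0]], grip=[25, 10, 5, 5, 5])

```text
time: 9.22
eef_pos: [0.5232, 0.0465, 0.1491]
tcp_rot: [0.069, 0.998, -0.0, 0.0]
contact_force: [0.4, -0.5, -4.0]
opening: 0.176
```

Gripped at about 15 mm opening. Now I'll press.

Request:
send_rows(translation=[[0, 0, 0.15], [0, 0, 0], [0, 0, 0]], rotation=[[0, 0, 0], [0, 0, 0], [0, 0, 0]], grip=[5, 5, 5])

```text
time: 9.6
eef_pos: [0.5233, 0.0465, 0.146]
tcp_rot: [0.068, 0.998, -0.0, 0.0]
contact_force: [-3.5, -1.2, 5.7]
opening: 0.178
```

Request:
send_rows(translation=[[0, 0, 0.1], [0, 0, 0], [0, 0, 0]], rotation=[[0, 0, 0], [0, 0, 0], [0, 0, 0]], grip=[5, 5, 5])

```text
time: 9.98
eef_pos: [0.5235, 0.0465, 0.1443]
tcp_rot: [0.068, 0.998, -0.0, 0.0]
contact_force: [-5.9, -0.4, 11.1]
opening: 0.176
```

Request:
send_rows(translation=[[0.08, 0, 0.1], [0, 0, 0.05], [0, 0, 0]], rotation=[[0, 0, 0], [0, 0, 0.5], [0, 0, 0.5]], grip=[5, 5, 5])

```text
time: 10.35
eef_pos: [0.5238, 0.0465, 0.1434]
tcp_rot: [0.112, 0.994, -0.0, 0.003]
contact_force: [-6.1, -1.2, 20.3]
opening: 0.178
```

Request:
send_rows(translation=[[0, 0, 0], [0, 0, 0], [0, 0, 0]], rotation=[[0, 0, 0.5], [0, 0, 0.5], [0, 0, 0]], grip=[5, 5, 5])

```text
time: 10.72
eef_pos: [0.5238, 0.0466, 0.1434]
tcp_rot: [0.155, 0.988, -0.0, 0.004]
contact_force: [-5.0, -1.9, 21.7]
opening: 0.18
```

Request:
send_rows(translation=[[0, 0, 0], [0, 0, 0], [0, 0, 0]], rotation=[[0, 0, 0.5], [0, 0, 0.5], [0, 0, 0]], grip=[5, 5, 5])

```text
time: 11.1
eef_pos: [0.5238, 0.0465, 0.1434]
tcp_rot: [0.198, 0.98, -0.0, 0.003]
contact_force: [-6.3, -1.9, 20.6]
opening: 0.175
```

Request:
send_rows(translation=[[0, 0, 0], [0, 0, 0], [0, 0, 0]], rotation=[[0, 0, 0.5], [0, 0, 0.5], [0, 0, 0]], grip=[5, 5, 5])

```text
time: 11.48
eef_pos: [0.5238, 0.0465, 0.1434]
tcp_rot: [0.24, 0.971, 0.0, 0.004]
contact_force: [-6.0, -1.5, 20.7]
opening: 0.174
```

Request:
send_rows(translation=[[0, 0, 0], [0, 0, 0], [0, 0, 0]], rotation=[[0, 0, 0.5], [0, 0, 0.5], [0, 0, 0]], grip=[5, 5, 5])

```text
time: 11.85
eef_pos: [0.5238, 0.0465, 0.1434]
tcp_rot: [0.282, 0.959, 0.0, 0.004]
contact_force: [-6.0, -1.6, 20.6]
opening: 0.177
```

Request:
send_rows(translation=[[0, 0, 0], [0, 0, 0], [0, 0, 0]], rotation=[[0, 0, 0.5], [0, 0, 0.5], [0, 0, 0]], grip=[5, 5, 5])

```text
time: 12.22
eef_pos: [0.5238, 0.0465, 0.1434]
tcp_rot: [0.324, 0.946, 0.0, 0.003]
contact_force: [-7.3, -1.7, 20.7]
opening: 0.176
```

Request:
send_rows(translation=[[0, 0, 0], [0, 0, 0], [0, 0, 0]], rotation=[[0, 0, 0.5], [0, 0, 0.5], [0, 0, 0]], grip=[5, 5, 5])

```text
time: 12.6
eef_pos: [0.5238, 0.0465, 0.1434]
tcp_rot: [0.365, 0.931, 0.0, 0.003]
contact_force: [-6.0, -1.6, 20.7]
opening: 0.179
```

Request:
send_rows(translation=[[0, 0, 0], [0, 0, 0], [0, 0, 0]], rotation=[[0, 0, 0.5], [0, 0, 0.5], [0, 0, 0]], grip=[5, 5, 5])

```text
time: 12.98
eef_pos: [0.5238, 0.0465, 0.1434]
tcp_rot: [0.405, 0.914, 0.001, 0.003]
contact_force: [-6.6, -1.5, 19.7]
opening: 0.177
```

Request:
send_rows(translation=[[0, 0, 0], [0, 0, 0], [0, 0, 0]], rotation=[[0, 0, 0.5], [0, 0, 0.5], [0, 0, 0]], grip=[5, 5, 5])

```text
time: 13.35
eef_pos: [0.5238, 0.0465, 0.1434]
tcp_rot: [0.445, 0.896, 0.001, 0.003]
contact_force: [-4.8, -2.1, 20.8]
opening: 0.178
```

Request:
send_rows(translation=[[0, 0, 0], [0, 0, 0], [0, 0, 0]], rotation=[[0, 0, 0.5], [0, 0, 0.5], [0, 0, 0]], grip=[5, 5, 5])

```text
time: 13.72
eef_pos: [0.5238, 0.0465, 0.1434]
tcp_rot: [0.483, 0.875, 0.001, 0.003]
contact_force: [-5.5, -1.7, 20.4]
opening: 0.18
```

Request:
send_rows(translation=[[0, 0, 0], [0, 0, 0], [0, 0, 0]], rotation=[[0, 0, 0.5], [0, 0, 0.5], [0, 0, 0]], grip=[5, 5, 5])

```text
time: 14.1
eef_pos: [0.5238, 0.0465, 0.1434]
tcp_rot: [0.521, 0.853, 0.001, 0.003]
contact_force: [-6.5, -1.3, 20.1]
opening: 0.18
```

Request:
send_rows(translation=[[0, 0, 0], [0, 0, 0], [0, 0, 0]], rotation=[[0, 0, 0.5], [0, 0, 0.5], [0, 0, 0]], grip=[5, 5, 5])

```text
time: 14.48
eef_pos: [0.5238, 0.0465, 0.1434]
tcp_rot: [0.558, 0.83, 0.001, 0.003]
contact_force: [-5.9, -1.3, 19.8]
opening: 0.18
```

Request:
send_rows(translation=[[0, 0, 0], [0, 0, 0], [0, 0, 0]], rotation=[[0, 0, 0.5], [0, 0, 0.5], [0, 0, 0]], grip=[5, 5, 5])

```text
time: 14.85
eef_pos: [0.5238, 0.0465, 0.1434]
tcp_rot: [0.594, 0.805, 0.001, 0.003]
contact_force: [-6.9, -1.1, 20.5]
opening: 0.182
```

Request:
send_rows(translation=[[0, 0, 0], [0, 0, 0], [0, 0, 0]], rotation=[[0, 0, 0.5], [0, 0, 0.5], [0, 0, 0]], grip=[5, 5, 5])

```text
time: 15.22
eef_pos: [0.5238, 0.0465, 0.1434]
tcp_rot: [0.628, 0.778, 0.001, 0.003]
contact_force: [-5.9, -1.8, 20.5]
opening: 0.179
```

Request:
send_rows(translation=[[0, 0, 0], [0, 0, 0], [0, 0, 0]], rotation=[[0, 0, 0.5], [0, 0, 0.5], [0, 0, 0]], grip=[5, 5, 5])

```text
time: 15.6
eef_pos: [0.5238, 0.0465, 0.1434]
tcp_rot: [0.661, 0.75, 0.002, 0.003]
contact_force: [-6.4, -1.6, 21.4]
opening: 0.174
```

Request:
send_rows(translation=[[0, 0, 0], [0, 0, 0], [0, 0, 0]], rotation=[[0, 0, 0.5], [0, 0, 0.5], [0, 0, 0]], grip=[5, 5, 5])

```text
time: 15.98
eef_pos: [0.5238, 0.0465, 0.1434]
tcp_rot: [0.694, 0.72, 0.002, 0.003]
contact_force: [-6.6, -1.9, 20.2]
opening: 0.179
```

```bash
python3 - <<'E'
from plant import ctrl,eyes
from h import *
s=ctrl.get_state(); c=eyes.read_camera("wrist"); im=c["image"]; cv2.imwrite("pics/w3.png",im)
print(s["eef_pos"],s["qpos"],s["wrist_torque"],R.from_quat(s["tcp_rot"]).as_matrix().round(3))
E
```

```text
[0.52375788 0.04652438 0.14340299] [-1.04095359e-01  4.61006876e-02  2.01979541e+00 -9.38470946e-04
  1.06885485e+00 -1.41382954e-01] [-0.19344873  1.31906838  0.03406393] [[-0.038  0.999  0.007]
 [ 0.999  0.038 -0.002]
 [-0.002  0.007 -1.   ]]
```

View pics/w3.png

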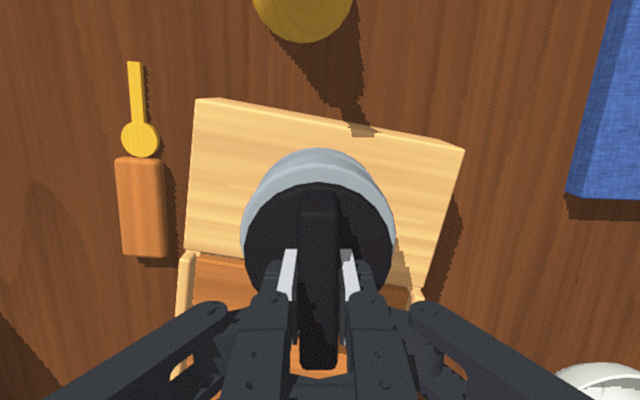

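The bar is clearly turning with the gripper, from about (318,190) to (318,370) in line with the fingers. It hasn't caught yet, so I'll keep going.

Request:
send_rows(translation=[[0, 0, 0], [0, 0, 0], [0, 0, 0]], rotation=[[0, 0, 0.5], [0, 0, 0.5], [0, 0, 0]], grip=[5, 5, 5])

```text
time: 16.4
eef_pos: [0.5238, 0.0465, 0.1433]
tcp_rot: [0.725, 0.689, 0.002, 0.003]
contact_force: [-6.3, -1.8, 20.1]
opening: 0.176
```

Request:
send_rows(translation=[[0, 0, 0], [0, 0, 0], [0, 0, 0]], rotation=[[0, 0, 0.5], [0, 0, 0.5], [0, 0, 0]], grip=[5, 5, 5])

```text
time: 16.77
eef_pos: [0.5238, 0.0465, 0.1434]
tcp_rot: [0.754, 0.657, 0.002, 0.003]
contact_force: [-6.3, -2.5, 20.4]
opening: 0.176
```

Request:
send_rows(translation=[[0, 0, 0], [0, 0, 0], [0, 0, 0]], rotation=[[0, 0, 0.5], [0, 0, 0.5], [0, 0, 0]], grip=[5, 5, 5])

```text
time: 17.15
eef_pos: [0.5238, 0.0465, 0.1434]
tcp_rot: [0.782, 0.623, 0.002, 0.003]
contact_force: [-7.5, -2.6, 19.6]
opening: 0.176
```

Request:
send_rows(translation=[[0, 0, 0], [0, 0, 0], [0, 0, 0]], rotation=[[0, 0, 0.5], [0, 0, 0.5], [0, 0, 0]], grip=[5, 5, 5])

```text
time: 17.52
eef_pos: [0.5238, 0.0465, 0.1434]
tcp_rot: [0.808, 0.589, 0.002, 0.003]
contact_force: [-7.0, -1.3, 22.2]
opening: 0.178
```

```bash
python3 - <<'E'
from plant import ctrl,eyes
from h import *
c=eyes.read_camera("side"); im=c["image"]; cv2.imwrite("pics/s3.png",cv2.resize(im[165:275,265:395],None,fx=5,fy=5,interpolation=cv2.INTER_CUBIC))
E
```

```text
(no output)
```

View pics/s3.png

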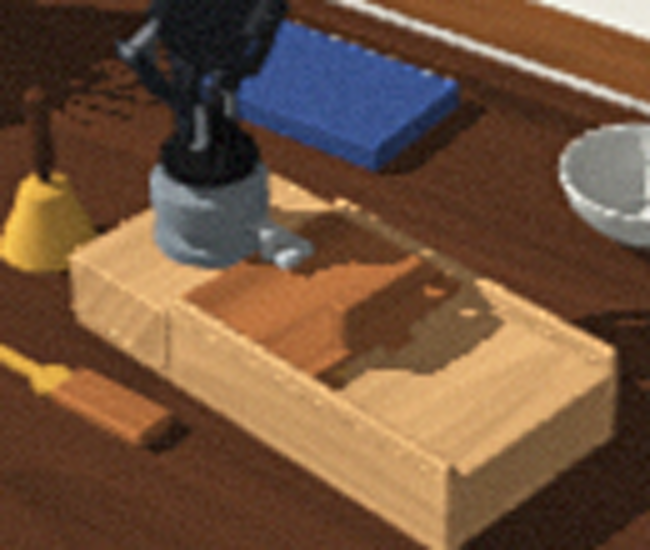

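The side view shows the hook at about (290,250). It has already swung to roughly 70° from box +x, so the knob is coupled and carrying it. I'll watch the torque and keep turning to the stop.

Request:
send_rows(translation=[[0, 0, 0], [0, 0, 0]], rotation=[[0, 0, 0.5], [0, 0, 0.5]], grip=[5, 5])

```text
time: 17.82
eef_pos: [0.5237, 0.0465, 0.1432]
tcp_rot: [0.833, 0.553, 0.002, 0.002]
contact_force: [-4.9, -1.9, 18.6]
opening: 0.181
```

```bash
cat > st.py <<'E'
from plant import ctrl,eyes
from h import *
s=ctrl.get_state(); M=R.from_quat(s["tcp_rot"]).as_matrix()
print(s["time"],s["eef_pos"].round(4),"yaw",np.degrees(np.arctan2(M[1,0],M[0,0])).round(1),s["wrist_torque"].round(3),s["contact_force"].round(1),s["qpos"][5].round(3))
E
python3 st.py
```

```text
17.825 [0.5237 0.0465 0.1432] yaw 67.1 [-0.167  1.181  0.097] [-4.9 -1.9 18.6] 0.296
```

Request:
send_rows(translation=[[0, 0, 0], [0, 0, 0]], rotation=[[0, 0, 0.5], [0, 0, 0.5]], grip=[5, 5])

```text
time: 18.08
eef_pos: [0.5237, 0.0466, 0.1421]
tcp_rot: [0.857, 0.515, 0.003, 0.002]
contact_force: [-3.1, -0.8, 12.2]
opening: 0.179
```

```bash
python3 st.py; python3 - <<'E'
from plant import eyes
import cv2,numpy as np
a=eyes.read_camera("side")["image"]; cv2.imwrite("pics/s4.png",cv2.resize(a[165:275,265:395],None,fx=5,fy=5,interpolation=cv2.INTER_CUBIC))
E
```

```text
18.075 [0.5237 0.0466 0.1421] yaw 62.1 [-0.333  0.704 -0.081] [-3.1 -0.8 12.2] 0.384
```

View pics/s4.png

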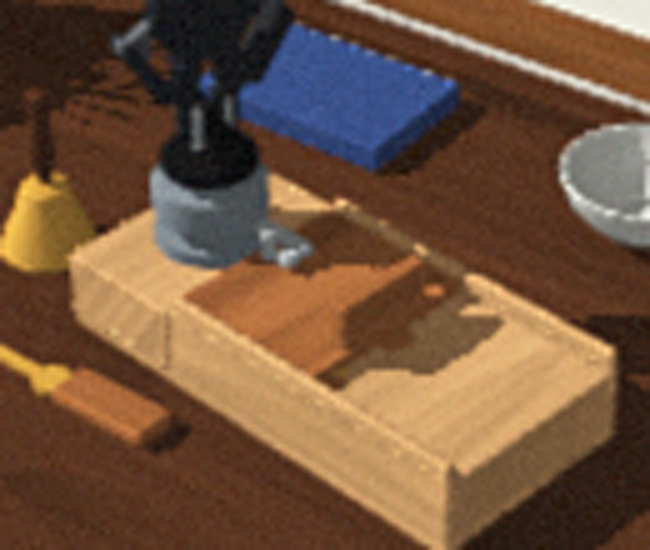

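The hook did not move between the two views: it is still at (295,255), with its end around the pin. So it seems to be at its stop while the fingers begin to slip. I'll squeeze harder, turn a little more and check the torque.

Request:
send_rows(translation=[[0, 0, 0], [0, 0, 0.1], [0, 0, 0]], rotation=[[0, 0, 0], [0, 0, 0], [0, 0, 0]], grip=[3, 3, 3], squeeze=90)

```text
time: 18.5
eef_pos: [0.5237, 0.0467, 0.1373]
tcp_rot: [0.857, 0.516, 0.003, 0.002]
contact_force: [0.8, -0.2, 7.3]
opening: 0.167
```

```bash
echo "print(s['joint_efforts'][5],s['opening'])" >> st.py; python3 st.py
```

```text
18.5 [0.5237 0.0467 0.1373] yaw 62.1 [-0.259  0.056 -0.19 ] [ 0.8 -0.2  7.3] 0.383
-0.16521991230547428 0.166755201830357
```

Request:
send_rows(translation=[[0, 0, 0], [0, 0, 0], [0, 0, 0]], rotation=[[0, 0, 0.5], [0, 0, 0.5], [0, 0, 0]], grip=[3, 3, 3])

```text
time: 18.88
eef_pos: [0.5236, 0.0467, 0.1377]
tcp_rot: [0.878, 0.478, 0.003, 0.002]
contact_force: [-0.4, -0.3, 9.1]
opening: 0.167
```

```bash
python3 st.py; python3 - <<'E'
from plant import eyes
import cv2,numpy as np
a=eyes.read_camera("wrist")["image"]; cv2.imwrite("pics/w5.png",a)
b=cv2.imread("pics/w3.png")
f=lambda x:np.clip(x[140:400,170:470].astype(float)*2.5,0,255).astype(np.uint8)
cv2.imwrite("pics/w5v.png",np.hstack([f(b),f(a)]))
E
```

```text
18.875 [0.5236 0.0467 0.1377] yaw 57.1 [-0.27   0.23  -0.081] [-0.4 -0.3  9.1] 0.47
0.02107158419676125 0.1669343867973413
```

View pics/w5v.png

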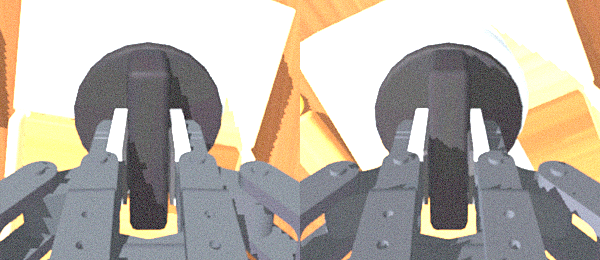

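```bash
python3 - <<'E'
from plant import eyes
import cv2,numpy as np
n=eyes.read_camera("side")["image"]; cv2.imwrite("pics/side5.png",n)
t=eyes.read_camera("top")["image"]; cv2.imwrite("pics/top5.png",t)
o=cv2.imread("pics/side0.png"); t0=cv2.imread("pics/top0.png")
f=lambda x:cv2.resize(x[175:235,285:345],(390,390),interpolation=cv2.INTER_CUBIC)
s4=cv2.resize(cv2.imread("pics/s4.png"),(130,110),interpolation=cv2.INTER_AREA)
g=cv2.resize(s4[10:70,20:80],(390,390),interpolation=cv2.INTER_CUBIC)
h=lambda x:cv2.resize(x[180:220,285:365],(390,195),interpolation=cv2.INTER_CUBIC)
cv2.imwrite("pics/cmp.png",np.vstack([np.hstack([f(o),f(n)]),np.hstack([h(t0),h(t)])]))
d=np.abs(g.astype(int)-f(n)).mean(); print(d)
E
```

```text
4.596940609248302
```

View pics/cmp.png

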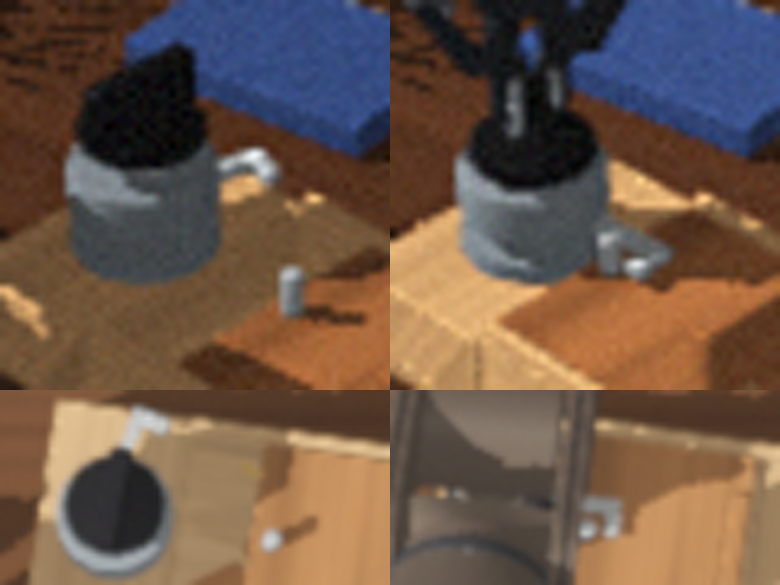

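```bash
python3 st.py; python3 - <<'E'
from plant import eyes
from h import *
c=eyes.read_camera("top"); im=c["image"]
O=np.array([.5035,-.0675]);ex=np.array([.9913,-.132]);ey=np.array([.132,.9913])
hsv=cv2.cvtColor(im,cv2.COLOR_BGR2HSV)
m=(hsv[...,1]<60)&(hsv[...,2]>110)
ys,xs=np.nonzero(m[195:215,322:345])
for y in range(198,212): print(y,''.join('#' if m[y,x] else '.' for x in range(318,345)))
for u in [(331.2,203.6),(331,201.5),(325,203),(325,208),(330,209)]:
    q=ray(c,u,.084)[:2]; bx,by=(q-O)@ex,(q-O)@ey-.1155; print(u,round(bx,4),round(by,4),np.arctan2(-by,bx-.002).round(3))
E
```

```text
19.025 [0.5237 0.0467 0.1377] yaw 57.1 [-0.239  0.297 -0.02 ] [-1.2 -0.9  8.7] 0.47
-0.018706637201830745 0.16863667039292943
198 ...........................
199 ...........................
200 ...........................
201 ...........................
202 .......#######.............
203 ......########.............
204 ......########.............
205 #.........####.............
206 #..........####............
207 .#....###..###.............
208 ##....####.###.............
209 ##...####..###.............
210 .#..#.###..................
211 ##..#......................
(331.2, 203.6) 0.0217 -0.0802 1.33
(331, 201.5) 0.0291 -0.0786 1.238
(325, 203) 0.0209 -0.0581 1.256
(325, 208) 0.0031 -0.0604 1.553
(330, 209) 0.0019 -0.0784 1.573
```

The top mask puts the hook tip at about (0.021, −0.079) from the axis, so the hook is near 1.3 rad. The readings of 5.7 N at 3 mm, then a hard stop at about 4.5 mm, and now 8.7 N at about 11 mm all fit the spring. So the knob dropped into its catch only just now. I'll press it fully down and turn to the stop, watching the torque.

Request:
send_rows(translation=[[0, 0, 0.12], [0, 0, 0], [0, 0, 0]], rotation=[[0, 0, 0], [0, 0, 0.6], [0, 0, 0]], grip=[3, 3, 3])

```text
time: 19.45
eef_pos: [0.5238, 0.0467, 0.1351]
tcp_rot: [0.89, 0.455, 0.003, 0.002]
contact_force: [-3.9, -1.0, 13.6]
opening: 0.167
```

```bash
python3 st.py
```

```text
19.45 [0.5238 0.0467 0.1351] yaw 54.1 [-0.22   0.646  0.011] [-3.9 -1.  13.6] 0.522
0.028593442984856665 0.1672022573840751
```

Request:
send_rows(translation=[[0, 0, 0], [0, 0, 0], [0, 0, 0]], rotation=[[0, 0, 0.5], [0, 0, 0.5], [0, 0, 0]], grip=[3, 3, 3])

```text
time: 19.82
eef_pos: [0.5238, 0.0467, 0.1351]
tcp_rot: [0.909, 0.416, 0.003, 0.002]
contact_force: [-3.2, -1.1, 13.1]
opening: 0.169
```

```bash
python3 st.py
```

```text
19.825 [0.5238 0.0467 0.1351] yaw 49.1 [-0.285  0.682  0.012] [-3.2 -1.1 13.1] 0.609
0.0207970489282161 0.16942017629554282
```

Request:
send_rows(translation=[[0, 0, 0], [0, 0, 0], [0, 0, 0]], rotation=[[0, 0, 0.5], [0, 0, 0.5], [0, 0, 0]], grip=[3, 3, 3])

```text
time: 20.2
eef_pos: [0.5238, 0.0466, 0.1351]
tcp_rot: [0.927, 0.376, 0.003, 0.002]
contact_force: [-2.2, -1.5, 12.8]
opening: 0.168
```

```bash
cat >> st.py <<'E'
c=eyes.read_camera("top"); hsv=cv2.cvtColor(c["image"],cv2.COLOR_BGR2HSV); m=(hsv[...,1]<60)&(hsv[...,2]>110)
for y in range(200,212): print(y,''.join('#' if m[y,x] else '.' for x in range(318,345)))
E
python3 st.py
```

```text
20.2 [0.5238 0.0466 0.1351] yaw 44.2 [-0.183  0.65   0.111] [-2.2 -1.5 12.8] 0.696
0.12378284242004156 0.16823679233633312
200 ...........................
201 ...........................
202 .......#####...............
203 ......########.............
204 ......########.............
205 #......#######.............
206 #......#...###.............
207 ......###..###.............
208 .#....####.###.............
209 .#...####..###.............
210 .#..#.###..###.............
211 ##..#......................
```

Request:
send_rows(translation=[[0, 0, 0], [0, 0, 0], [0, 0, 0]], rotation=[[0, 0, 0.5], [0, 0, 0.5], [0, 0, 0]], grip=[3, 3, 3])

```text
time: 20.62
eef_pos: [0.5238, 0.0467, 0.1351]
tcp_rot: [0.942, 0.336, 0.003, 0.002]
contact_force: [-1.9, -1.1, 12.7]
opening: 0.168
```

```bash
python3 st.py
```

```text
20.625 [0.5238 0.0467 0.1351] yaw 39.3 [-0.07   0.764  0.468] [-1.9 -1.1 12.7] 0.782
0.4946627654135227 0.1680608142671689
200 ...........................
201 ...........................
202 ...........................
203 ......#####................
204 ......########.............
205 ......#########............
206 #.....#########............
207 ......###..####............
208 .#....####.###.............
209 .#...####.####.............
210 .#..#.###.####.............
211 ##..#......###.............
```

The torque has risen to 0.47 N m and the hook moved a little further. One more small nudge should confirm the stop.

Request:
send_rows(translation=[[0, 0, 0], [0, 0, 0]], rotation=[[0, 0, 0.4], [0, 0, 0]], grip=[3, 3])

```text
time: 20.92
eef_pos: [0.5237, 0.0467, 0.1351]
tcp_rot: [0.947, 0.32, 0.003, 0.002]
contact_force: [-1.1, -1.2, 13.2]
opening: 0.169
```

```bash
python3 st.py
```

```text
20.925 [0.5237 0.0467 0.1351] yaw 37.4 [0.124 0.813 0.869] [-1.1 -1.2 13.2] 0.815
0.8840194344520569 0.16923200450512543
200 ...........................
201 ...........................
202 ...........................
203 ......#####................
204 ......########.............
205 #.....#########............
206 .#....#########............
207 ##....###..####............
208 .#....####.###.............
209 .....####.####.............
210 .#..#.###.####.............
211 ##..#.....####.............
```

It is at the hard stop: 0.87 N m and the hook is unmoved. Now I'll relieve the torque, let the knob rise, open and retreat upward.

Request:
send_rows(translation=[[0, 0, 0], [0, 0, -0.3], [0, 0, -0.3], [0, 0, -0.1], [0, 0, 0]], rotation=[[0, 0, -0.5], [0, 0, 0], [0, 0, 0], [0, 0, 0], [0, 0, 0]], grip=[3, 3, 3, 3, 3])

```text
time: 21.6
eef_pos: [0.5231, 0.0466, 0.1493]
tcp_rot: [0.941, 0.339, 0.004, 0.002]
contact_force: [12.7, -1.8, -14.1]
opening: 0.168
```

```bash
python3 st.py
```

```text
21.6 [0.5231 0.0466 0.1493] yaw 39.6 [-0.388 -2.186  0.048] [ 12.7  -1.8 -14.1] 0.775
0.022125280229374766 0.16812264110775388
200 ...........................
201 ...........................
202 ...........................
203 .......####................
204 ......########.............
205 ......#########............
206 #......########............
207 ##....###..####............
208 ##....###..###.............
209 .#...####.####.............
210 .#....###.####.............
211 ##..#......###.............
```

Request:
send_rows(translation=[[0, 0, 0], [0, 0, 0], [0, 0, 0], [0, 0, -0.5], [0, 0, -1]], rotation=[[0, 0, 0], [0, 0, 0], [0, 0, 0], [0, 0, 0], [0, 0, 0]], grip=[40, 45, 45, 45, 45])

```text
time: 22.28
eef_pos: [0.5198, 0.0472, 0.1964]
tcp_rot: [0.941, 0.339, -0.001, -0.001]
contact_force: [-0.3, 0.8, -0.0]
opening: 0.529
```

Request:
send_rows(translation=[[0, 0, -1], [0, 0, -1], [-0.7, 0.7, -0.5], [-1, 1, 0], [-1, 1, 0]], rotation=[[0, 0, 0], [0, 0, 0], [0, 0, 0], [0, 0, 0], [0, 0, 0]], grip=[45, 45, 45, 45, 45])

```text
time: 22.9
eef_pos: [0.51, -0.0679, 0.2733]
tcp_rot: [0.941, 0.339, 0.001, 0.001]
contact_force: [-0.1, 0.2, 0.7]
opening: 0.526
```

```bash
python3 st.py
```

```text
22.9 [ 0.51   -0.0679  0.2733] yaw 39.7 [0.013 0.001 0.011] [-0.1  0.2  0.7] 0.548
0.3491872362792492 0.5255433909058634
200 .###......##......##.......
201 .###..#...####..####.......
202 .##...#...######.###.......
203 .##..##...######..#........
204 ###.###..##########........
205 ###.##...########.#........
206 ##..##...###########.......
207 ##.###...###########.......
208 ##.##....########.###......
209 #####....#############.....
210 #.###...###########.####...
211 #.##....##############.##..
```

Request:
send_rows(translation=[[-1, 1, 0], [-1, 1, 0], [-1, 1, 0], [-1, 1, 0], [0, 0, 0]], rotation=[[0, 0, 0], [0, 0, 0], [0, 0, 0], [0, 0, 0], [0, 0, 0]], grip=[45, 45, 45, 45, 45])

```text
time: 23.58
eef_pos: [0.4938, -0.2382, 0.2724]
tcp_rot: [0.941, 0.337, 0.0, 0.001]
contact_force: [-0.2, 0.1, 0.1]
opening: 0.525
```

```bash
python3 st.py; python3 - <<'E'
from plant import eyes
import cv2,numpy as np
a=eyes.read_camera("side")["image"][165:265,260:400]; b=eyes.read_camera("top")["image"][170:260,255:415]
cv2.imwrite("pics/fin.png",np.vstack([cv2.resize(a,(420,300),interpolation=cv2.INTER_CUBIC),cv2.resize(b,(420,236),interpolation=cv2.INTER_CUBIC)]))
E
```

```text
23.575 [ 0.4938 -0.2382  0.2724] yaw 39.4 [ 0.021 -0.001  0.078] [-0.2  0.1  0.1] 0.248
-0.07831893162801862 0.5251311086470318
200 .#.........................
201 .#.........................
202 ..##.......................
203 ..#########................
204 ..############.............
205 ..#############............
206 .##...#########............
207 .##...###..####............
208 .#....###..###.............
209 ##....###.####.............
210 ##....###.####.............
211 ##.........###.............
```

View pics/fin.png

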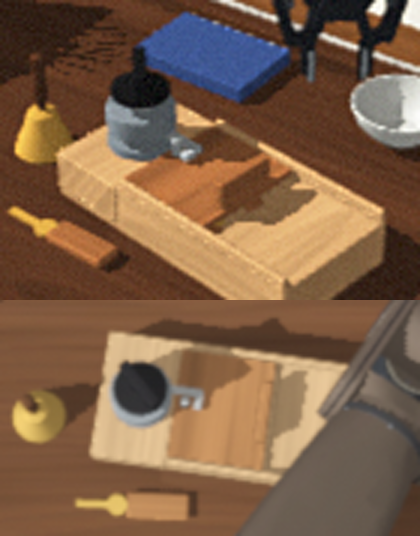

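The lid is shut, the hook lies along the lid around the pin at (185,400), and the bell and fob are in place. The arm is clear.

```bash
python3 -c "
from plant import ticket; print(ticket.sign_off())"
```

```text
the job is handed in; nothing more can be done
None
```

The key box is locked and handed in at about 24 s of the 72 s. I shut the lid, held the knob down and turned it clockwise until the hook was home, then let the knob rise and let go.

**Last checks:**
- **Lid:** I pushed the lip until the force jumped to about 20 N against the stop. The final views show it shut.
- **Hook:** With the knob fully down (about 14 mm), the turning torque rose to about 0.87 N m with no further hook movement. The top view shows the hook at about 1.3 rad, with its end around the pin, and it stayed there after release.
- **Knob:** I pulled up with about 14 N before letting go, and the gripper came back to the height it had when it first gripped the raised knob. I took that as the knob fully up.
- **Surroundings:** Contact force is near zero and the arm is clear of everything. The bell and fob look unmoved in the final views. I did not measure the other objects.

**Did not fit the description:** The hook had already swung most of the way round while the knob was only at its 4 mm stop. It was at about 1.25 rad by the time the knob dropped into its catch, after roughly 1.9 rad of turning. I think friction under my 20 N press dragged it, although the task says the hook does not move there. After the catch I took the last part to the stop with the knob held fully down. The gripper never went near the hook.

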